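# Seat a round hub in a three-point drilling nest

## Robot

A 6-joint arm with a two-finger parallel gripper is mounted at the origin on a cart in front of the work surface, level with it; the furniture and walls round the work are solid. World frame = base frame: x ahead of the robot, y to its left, z up, the work surface at z = 0. Lengths are in m, angles in degrees, forces in N, time in s.
With the tool pointing down it reaches from about 0.3 to 0.75 m from the base axis. Payload 8.5 kg.
Tool frame: the origin (TCP) lies midway between the tips of the shut fingers; the grasp point (between the pads) lies env.tcp_to_grasp behind it (env.tcp_to_grasp is the distance from the TCP to the grasp point, in m); z points along the fingers, y is the line along which they close (so a half turn about z gives the same grasp; the last joint's range is limited). The gripper opens to 85 mm and grips with 20 to 120 N. Pads are 22 mm wide; open, the fingers measure 114 mm over their backs; the gripper's body (76 mm by 85 mm) begins 54 mm behind the grasp point. The pads swing forward as they close: fully open they stand 13 mm farther back than shut.
Start: joints at [-83.554, 21.807, 74.336, -0, 83.858, -12.336], TCP at [0.177, -0.521, 0.231] pointing down, gripper open.
Joint ranges: [-178.18, 178.18], [-50.72, 133.34], [12.68, 142.11], [-81.47, 261.47], [9.98, 163.14], [-165.26, 165.26]. Speed limits (degrees/s): [136.94, 136.94, 180, 180, 180, 180].

## Interface

Orientations are given as a 3x3 rotation matrix whose columns are the frame's x, y, z axes.
In Python, from rig import observe, optics, job, env gives the robot as it stands. The module is installed in compiled form; this text tells all that it offers.
- The arm moves only by the shell command python3 -m jog 'ROWS' [FORCE]. ROWS is JSON, a list of rows, each a list of 7 numbers: the turn, a rotation vector about the tool's x, y, z in rad, then the shift along the tool's x, y, z in m, then the opening in per cent of the stroke, from 0 (shut) to 100 (fully open). A call has 1 to 10 rows; each row shifts and turns the commanded pose from where the row before left it, along the tool's axes as they then stand; what a row does not reach is not made up. A row lasts 1/8 s, in which the tool goes at most 62.5 mm and 10.7 degrees, less where a joint would pass 70% of its speed; a pose out of reach is approached as far as the arm can. A call is refused whole if a number of a shift passes 0.0625 or a number of a turn 0.188, either way. A call with a gripper value outside its range is refused whole. The fingers move at their own pace and stop on an object; FORCE is the grip in N (left out, the last holds). Time passes only in rows, so rows that do not move let the fingers close. It gives the time, the measured TCP pose, the force, the opening and the grip force at its end, in the units of the state.
- observe(): the state, without advancing time (a new reading comes with each control period).
- optics.get_image(name): name is "side" or "top"; returns a dict with "pixels" (384x512x3 uint8, red, green, blue), "mtx" (3x3 intrinsics, pixels), "rvec" (rotation vector, rad) and "tvec" (3), from world to camera coordinates, as OpenCV has them. Camera axes: x right, y down, z forward; pixel columns grow to the right and rows downward; lengths in m; the calibration is good to about 2 mm. A picture is of the moment at which its call begins. There is no depth.
- job.close_job(): hands the job in; it is judged then, once.
The state is a dict: "time_s": time; "q": joint angles; "qvel": joint speeds; "joint_efforts": joint torques, N m; "position": TCP position; "tool_rot": TCP orientation; "ft_force": force on the tool from outside, world axes, zero at the start; "wrist_torque": the same for the moment, N m; "grip_width": finger opening in m; "gripper_force": force on a finger pad.
Only numpy, scipy, OpenCV 4.12 (cv2) and the standard library are available. Lean on these libraries where they do the work, as an engineer would, in place of code of your own. Each camera call takes 0.05 s, during which the arm holds its last target. There are 200 camera calls.

## Task

Set the steel hub down flat on the open front part of the nest plate, then slide it along the plate past the sprung brass plunger and nudge it gently home, so that it bears on the front stop screw and the side stop button with the plunger pressing it from behind. Never ram it against the stops, let go of it and leave it standing in all three contacts, and do not shift the other loose things on the bench.

Things in the scene. Friction and masses are not known exactly. Their poses are not given: they have to be found in the camera images.
- hub_boss (a point): The loose part: a steel hub, about 0.6 kg (2 to 6 N to slide it on the plate), a round flange 60 mm in diameter and 16 mm thick with a round boss 27 mm in diameter on top of it, 60 mm tall in all. This point is on its axis in the boss, 44 mm above its underside and 16 mm below its top; z is its axis. Grip it by the boss. It starts upright on the bench.
- nest: The nest: a dark steel plate fixed to the bench, 180 (x) x 130 (y) x 12 mm. Origin at the centre of its underside, which lies on the bench. Its +x axis is the direction in which the hub is slid in: the -x end is the open front part, the stops are towards +x. z up. Everything mounted on the plate is at most 18 mm tall above it.
- nest_apron (a point): Point on the plate's top face (12 mm above the bench) in the middle of the open front part, at x = -52 mm, y = 0 of the nest, where the whole flange stands clear of plunger and stops. Axes as the nest.
- nest_seat (a point): Point on the plate's top at x = +20 mm, y = 0 of the nest: where the hub's axis ends when seated with the front screw at its zero setting. The true seat lies 5 mm nearer to 8 mm farther along the nest's x, as the screw is set; seated, the axis is within 1 mm of y = 0. Axes as the nest.
- front_stop: Aluminium bracket fixed at nest x = +79 mm, y = 0 (origin under its centre, on the plate's top). A steel stop screw along the nest's x points its round tip (radius 6 mm, 8 mm above the plate) at the hub. Its setting differs from run to run and is NOT measured: the tip touches the flange somewhere between nest x = +45 and +58 mm. It is locked and does not give.
- side_stop: Aluminium block fixed on the -y side of the plate at nest x = +20 mm, y = -54 mm, with a rounded steel button (radius 6 mm, 8 mm above the plate) whose tip is at nest y = -30 mm. Origin under the block's centre on the plate's top. Rigid.
- plunger: Blue block at nest x = +6 mm, y = +56 mm (origin under it, on the plate's top) with a greased brass nose (radius 6 mm, 8 mm above the plate) sprung along the nest's y. Free, its tip is at y = +20 mm (2 N); a hub slid past along y = 0 pushes it back to +30 mm (5.6 N), then it presses behind the flange with 4 to 6 N. Friction usually keeps it from drawing the hub home by itself.
- tape_roll: Loose roll of masking tape, 84 mm across, 19 mm high, bystander. Origin under its centre.
- brass_slug: Loose brass block, 28x28x24 mm, bystander. Origin under its centre.
- loose_bolt: Loose hexagon-head bolt, 59x22x20 mm, lying, bystander. Origin under its centre.
Not all that is in view belongs to the job. What is shaped like the part that bears hub_boss but blue is not meant.

How it is judged:
By the outcome, as a careful person would: the job done as asked, in the order asked, and still so for the second after the job is handed in, with the robot touching nothing.
It also fails if it takes over 64 s, if anything falls off the work surface, if the arm or the gripper's body presses on something with over 40 N, if the wrist force passes 120 N, or if a joint passes its speed limit or range.

## Working session

There is one attempt and no reset: what is moved stays moved. The work goes in short steps, Python scripts to look and compute and a shell command to move; the robot and the scene stay as the last step left them, time stands still between calls to the robot, and variables do not carry over. Pictures are saved under pics/ and viewed, at most 10 in all, crops included, and the job is handed in when it is done.

```bash
mkdir -p pics
cat > h.py <<'E'
import numpy as np, cv2
from rig import observe, optics, job, env
def snap(n):
    d=optics.get_image(n); return d
def save(d,fn,box=None,scale=1):
    p=d["pixels"][:,:,::-1]
    if box: p=p[box[1]:box[3],box[0]:box[2]]
    cv2.imwrite(fn,cv2.resize(p,None,fx=scale,fy=scale,interpolation=cv2.INTER_CUBIC))
def ray(d,uv):
    R,_=cv2.Rodrigues(np.array(d["rvec"],float)); t=np.array(d["tvec"],float).ravel()
    v=R.T@(np.linalg.inv(d["mtx"])@np.array([uv[0],uv[1],1.])); return -R.T@t, v/np.linalg.norm(v)
def onz(d,uv,z):
    c,v=ray(d,uv); return c+v*(z-c[2])/v[2]
def tri(d1,a,d2,b):
    c1,v1=ray(d1,a);c2,v2=ray(d2,b)
    s=np.linalg.lstsq(np.c_[v1,-v2],c2-c1,rcond=None)[0]
    p,q=c1+v1*s[0],c2+v2*s[1]; return (p+q)/2,np.linalg.norm(p-q)
def proj(d,P):
    return cv2.projectPoints(np.array(P,float).reshape(-1,3),np.array(d["rvec"],float),np.array(d["tvec"],float),np.array(d["mtx"],float),None)[0].reshape(-1,2)
E
python3 - <<'E'
from h import *
import pickle
s=snap("side");t=snap("top");pickle.dump((s,t),open("p0.pkl","wb"))
c=np.hstack([s["pixels"],t["pixels"]])[:,:,::-1]
save(s,"pics/s0.png",None,1.5);save(t,"pics/t0.png",None,1.5)
o=observe();print(o["tool_rot"],o["position"],o["ft_force"],o["grip_width"],env.tcp_to_grasp)
for d in(s,t):print(ray(d,(256,192)),d["mtx"][0])
E
```

```text
[[ 9.46756410e-01  3.21950730e-01 -1.67283689e-04]
 [ 3.21950665e-01 -9.46755533e-01  1.31528481e-03]
 [ 2.65080149e-04 -1.29911142e-03 -9.99999121e-01]] [ 0.17704105 -0.52045295  0.23076285] [0.33148104 0.23685243 0.54516067] 0.08550052328150808 0.0187
(array([0.27957221, 0.70757059, 0.71281232]), array([ 0.26306242, -0.69764167, -0.66640398])) [395.04398894   0.         253.04653689]
(array([0.23784733, 0.02828519, 1.44504436]), array([ 0.20784072, -0.01490763, -0.97804908])) [436.78579552   0.         248.98845081]
```

View pics/s0.png

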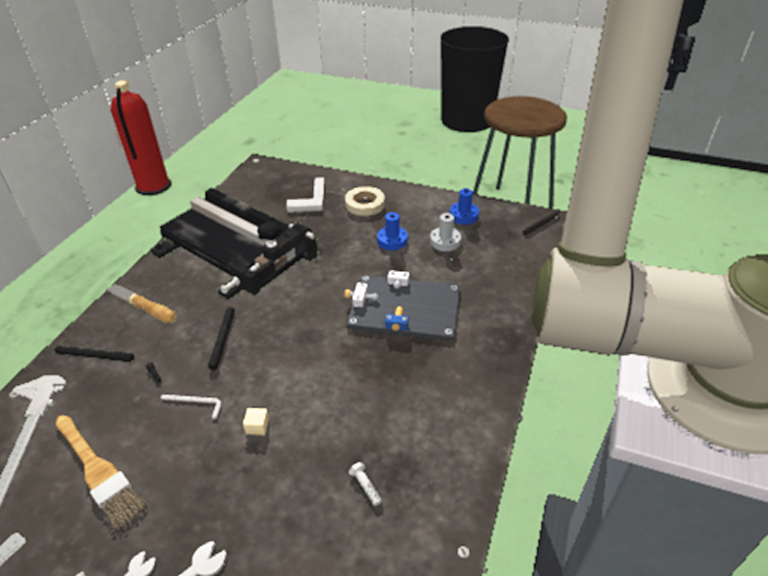

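View pics/t0.png

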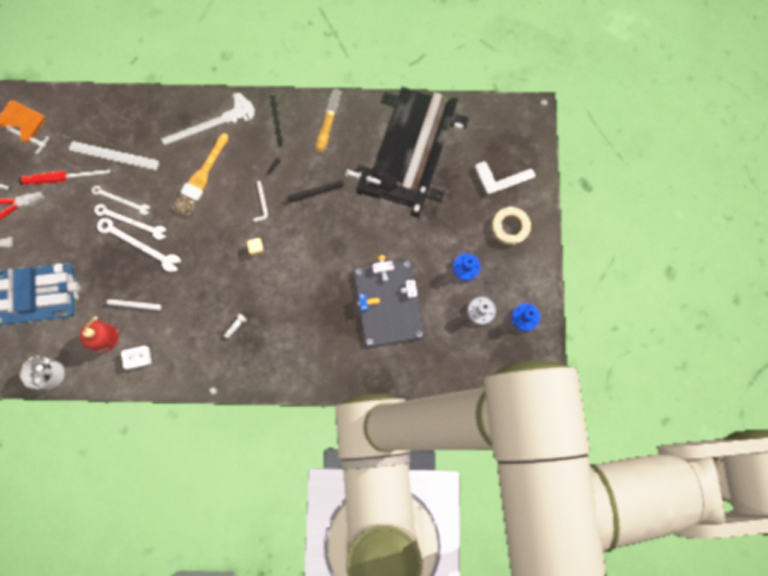

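The side view shows the steel hub at about (297,155) px and blue look-alikes at (261,155) and (310,140). In the top view the steel hub is at (321,207), with blue ones at (311,178) and (350,212). The candidates are these three; I choose the grey one. The nest is at (260,203) in top, with its front stop at the far end (+x away from the robot), and the side stop on its right.

Run:
```python
from h import *
import pickle
s,t=pickle.load(open("p0.pkl","rb"))
def crop(d,b,k):
    return cv2.resize(d["pixels"][b[1]:b[3],b[0]:b[2],::-1],None,fx=k,fy=k,interpolation=cv2.INTER_CUBIC)
a=crop(s,(225,120,325,235),5); b=crop(t,(230,160,345,240),5)
a=cv2.resize(a,(0,0),fx=.8,fy=.8) # 4x
b=cv2.resize(b,(0,0),fx=.7,fy=.7) # 3.5x
H=max(a.shape[0],b.shape[0]);im=np.zeros((H,a.shape[1]+b.shape[1],3),np.uint8)
im[:a.shape[0],:a.shape[1]]=a;im[:b.shape[0],a.shape[1]:]=b
cv2.imwrite("pics/c0.png",im);print(im.shape)
```

```text
(460, 802, 3)
```

View pics/c0.png

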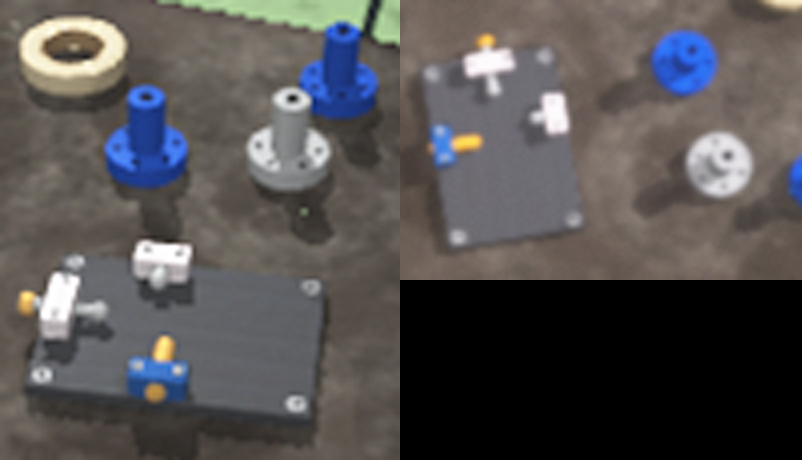

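The close crop shows the grey steel hub (side boss hole about (298,144), top about (323,205)), unobstructed, with a blue one behind it. The four plate screws are clear in both views.

Run:
```python
from h import *
import pickle
s,t=pickle.load(open("p0.pkl","rb"))
S=lambda x,y:((x+.5)/4-.5+225,(y+.5)/4-.5+120)
T=lambda x,y:((x-400+.5)/3.5-.5+230,(y+.5)/3.5-.5+160)
def both(n,a,b):
    p,e=tri(s,S(*a),t,T(*b));print(n,p.round(4),"gap",e.round(4));return p
h=both("hubtop",(291,98),(727,156))
print("onz",onz(s,S(291,98),.06),onz(t,T(727,156),.06))
print("flange top-view centre z16",onz(t,T(718,164),.016))
n=["+-","--","-+","++"]
A=[(75,261),(311,287),(296,403),(41,374)];B=[(545,57),(574,219),(459,237),(433,74)]
P=np.array([both(k,a,b) for k,a,b in zip(n,A,B)])
PS=np.array([onz(s,S(*a),.013) for a in A]);PT=np.array([onz(t,T(*a),.013) for a in B])
for Q in(P,PS,PT):
    c=Q.mean(0);ax=(Q[0]+Q[3]-Q[1]-Q[2])[:2];ay=(Q[2]+Q[3]-Q[0]-Q[1])[:2]
    print("c",c.round(4),"len",np.linalg.norm(ax)/2,np.linalg.norm(ay)/2,"yaw",np.degrees(np.arctan2(ax[1],ax[0])),np.degrees(np.arctan2(-ay[0],ay[1])))
# brass tip/plunger blocks
both("plblock",(157,372),(444,140));both("sideblk",(163,258),(554,113))
```

```text
hubtop [ 0.497  -0.21    0.0587] gap 0.0003
onz [ 0.49637572 -0.2081292   0.06      ] [ 0.4968515  -0.20972426  0.06      ]
flange top-view centre z16 [ 0.49716806 -0.20862596  0.016     ]
+- [ 0.5994 -0.0436  0.0105] gap 0.0002
-- [ 0.442  -0.0728  0.009 ] gap 0.0011
-+ [0.4223 0.0355 0.0101] gap 0.0011
++ [0.5801 0.0643 0.0096] gap 0.0004
c [ 0.5109 -0.0042  0.0098] len 0.16024273318591525 0.10983793815977157 yaw 10.431849432556625 10.215341679597724
c [ 0.5096 -0.0009  0.013 ] len 0.15996725101811918 0.1092117304892054 yaw 10.19710446497082 10.29670380344757
c [ 0.5107 -0.0041  0.013 ] len 0.15957648612774564 0.10958818809130687 yaw 10.430053814087227 10.201006808993982
plblock [0.51   0.0514 0.0237] gap 0.0059
sideblk [ 0.5402 -0.0523  0.0234] gap 0.0025
```

Measured: hub axis at (0.497, -0.209), top at 0.059. Nest centre is (0.5105, -0.003), yaw 10.35°, and the screw spacing of 160x110 is consistent with the plate. Now I move above the hub and turn the fingers along the nest's x.

```bash
cat >> h.py <<'E'
NC=np.array([.5105,-.003]);YAW=np.radians(10.35)
EX=np.array([np.cos(YAW),np.sin(YAW)]);EY=np.array([-EX[1],EX[0]])
def nest(x,y): return NC+x*EX+y*EY
def go(P):  # shift in tool axes to world point, and yaw/tilt error as tool rotvec
    o=observe();R=np.array(o["tool_rot"]);d=R.T@(np.array(P)-o["position"])
    Rt=np.c_[np.r_[-EY*-1,0],np.r_[EX,0],[0,0,-1]]
    rv=cv2.Rodrigues(R.T@Rt)[0].ravel()
    print("t",round(o["time_s"],2),"pos",np.round(o["position"],4),"shift",d.round(4),"turn",rv.round(4),"F",np.round(o["ft_force"],2),"w",round(o["grip_width"],4))
E
python3 -m jog '[[0,0,0,0.0504,-0.024,0,60],[0,0,0,0.0504,-0.024,0,60],[0,0,0,0.0504,-0.024,0,60],[0,0,0,0.0504,-0.024,0,60],[0,0,0,0.0504,-0.024,0,60],[0,0,0,0.0504,-0.024,0,60],[0,0,0,0.0504,-0.024,0,60],[0,0,0,0.0504,-0.024,0,60]]'
python3 -m jog '[[0,0,-0.178,0,0,0,60],[0,0,-0.178,0,0,0,60],[0,0,-0.178,0,0,0,60],[0,0,-0.178,0,0,0,60],[0,0,-0.178,0,0,0,60],[0,0,-0.178,0,0,0,60],[0,0,-0.178,0,0,0,60],[0,0,-0.178,0,0,0,60]]'
python3 -c "
from h import *
go([.497,-.209,.026])"
```

```text
time_s: 1.1
position: [0.498, -0.2076, 0.2311]
tool_rot: [[0.947, 0.322, -0.0], [0.322, -0.947, 0.0], [-0.0, -0.0, -1.0]]
ft_force: [0.2, -1.0, 0.4]
grip_width: 0.0512
gripper_force: 0.0
time_s: 2.1
position: [0.4968, -0.209, 0.2309]
tool_rot: [[-0.186, 0.983, -0.001], [0.983, 0.186, 0.001], [0.001, -0.001, -1.0]]
ft_force: [-0.7, -0.5, 0.5]
grip_width: 0.0515
gripper_force: 0.0
t 2.1 pos [ 0.4968 -0.209   0.2309] shift [-2.000e-04  3.000e-04  2.049e-01] turn [-0.0006 -0.0007  0.0062] F [-0.69 -0.51  0.54] w 0.0515
```

```bash
python3 -m jog '[[0,0,0.006,0,0,0.05,60],[0,0,0,0,0,0.05,60],[0,0,0,0,0,0.04,60],[0,0,0,0,0,0.01,60],[0,0,0,0,0,0,60]]'
python3 - <<'E'
from h import *
go([.497,-.209,.026])
s=snap("side");t=snap("top")
a=s["pixels"][95:185,240:340];b=t["pixels"][155:245,270:370]
im=np.hstack([cv2.resize(x,None,fx=4,fy=4,interpolation=cv2.INTER_CUBIC) for x in(a,b)])
cv2.imwrite("pics/c1.png",im[:,:,::-1])
E
```

```text
time_s: 2.72
position: [0.4972, -0.2093, 0.0818]
tool_rot: [[-0.174, 0.985, 0.0], [0.985, 0.174, -0.0], [-0.0, 0.0, -1.0]]
ft_force: [0.2, -0.4, 0.4]
grip_width: 0.0514
gripper_force: 0.0
t 2.73 pos [ 0.4972 -0.2093  0.0818] shift [ 0.0003 -0.0002  0.0558] turn [ 0.0001  0.0001 -0.0057] F [ 0.2  -0.4   0.44] w 0.0514
```

View pics/c1.png

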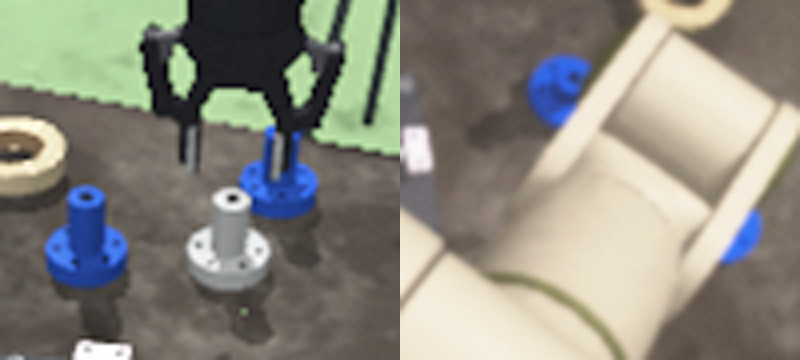

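In the side view the fingers straddle the boss (tips at crop x≈190 and 280, boss at 232), so they are aligned. I descend and grip.

```bash
python3 -m jog '[[0,0,-0.005,0,0,0.03,60],[0,0,0,0,0,0.02,60],[0,0,0,0,0,0.006,60],[0,0,0,0,0,0,25],[0,0,0,0,0,0,10],[0,0,0,0,0,0,10],[0,0,0,0,0,0,10],[0,0,0,0,0,0,10]]' 40
python3 -c "
from h import *
go([.497,-.209,.026])"
```

```text
time_s: 3.82
position: [0.4975, -0.2095, 0.0266]
tool_rot: [[-0.179, 0.984, 0.002], [0.984, 0.179, -0.001], [-0.002, 0.001, -1.0]]
ft_force: [-2.1, 0.2, 5.9]
grip_width: 0.0256
gripper_force: 40.0
t 3.83 pos [ 0.4975 -0.2095  0.0266] shift [ 0.0006 -0.0004  0.0006] turn [ 0.0014  0.0017 -0.0005] F [-2.07  0.15  5.93] w 0.0256
```

```bash
python3 -m jog '[[0,0,0,0,0,-0.02,10],[0,0,0,0,0,-0.03,10],[0,0,0,0,0,-0.02,10],[0,0,0,0,0,0,10]]' 40
python3 -c "
from h import *
go([*nest(-.052,0),.08])"
```

```text
time_s: 4.32
position: [0.4973, -0.2092, 0.0962]
tool_rot: [[-0.179, 0.984, 0.002], [0.984, 0.179, -0.001], [-0.001, 0.002, -1.0]]
ft_force: [0.7, -0.3, -7.3]
grip_width: 0.0259
gripper_force: 41.0
t 4.33 pos [ 0.4973 -0.2092  0.0962] shift [ 0.2005 -0.0021  0.0159] turn [ 0.0016  0.0015 -0.0006] F [ 0.69 -0.26 -7.25] w 0.0259
```

```bash
python3 -m jog '[[0.0015,0.0015,0,0.04,0,0,10],[0,0,0,0.05,0,0,10],[0,0,0,0.05,0,0,10],[0,0,0,0.04,-0.002,0,10],[0,0,0,0.02,0,0,10],[0,0,0,0,0,0.02,10],[0,0,0,0,0,0.015,10],[0,0,0,0,0,0,10]]' 40
python3 - <<'E'
from h import *
import pickle
go([*nest(-.052,0),.039])
s=snap("side");t=snap("top");pickle.dump((s,t),open("p2.pkl","wb"))
a=s["pixels"][125:235,220:320];b=t["pixels"][155:255,210:310]
im=np.zeros((440,800,3),np.uint8)
im[:,:400]=cv2.resize(a,None,fx=4,fy=4,interpolation=cv2.INTER_CUBIC);im[:400,400:]=cv2.resize(b,None,fx=4,fy=4,interpolation=cv2.INTER_CUBIC)
cv2.imwrite("pics/c2.png",im[:,:,::-1])
E
```

```text
time_s: 5.32
position: [0.458, -0.0123, 0.0591]
tool_rot: [[-0.179, 0.984, -0.006], [0.984, 0.179, 0.002], [0.003, -0.005, -1.0]]
ft_force: [0.3, 0.4, -5.9]
grip_width: 0.0257
gripper_force: 40.5
t 5.33 pos [ 0.458  -0.0123  0.0591] shift [-0.0004  0.0014  0.0201] turn [-0.0051 -0.0034 -0.0006] F [ 0.3   0.37 -5.86] w 0.0257
```

View pics/c2.png

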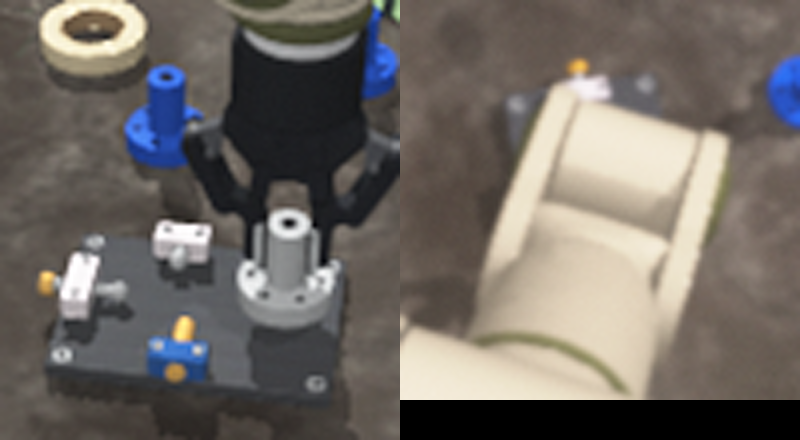

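The hub is held over the apron, with the boss top at side crop (289,223) and the plate clear beneath. I check the boss's offset from the TCP, then lower it.

```bash
python3 - <<'E'
from h import *
import pickle
s,t=pickle.load(open("p2.pkl","rb"))
p=onz(s,((289+.5)/4-.5+220,(223+.5)/4-.5+125),.0925)
print(p, "nest xy",EX@(p[:2]-NC),EY@(p[:2]-NC))
E
python3 -m jog '[[-0.005,-0.0035,0,0,0,0.01,10],[0,0,0,0,0,0.005,10],[0,0,0,0,0,0.002,10],[0,0,0,0,0,0,10]]' 40
```

```text
[ 0.45678975 -0.0106803   0.0925    ] nest xy -0.05421616065180238 0.0020942913383810292
time_s: 5.92
position: [0.4592, -0.0127, 0.0435]
tool_rot: [[-0.179, 0.984, 0.004], [0.984, 0.179, -0.001], [-0.002, 0.003, -1.0]]
ft_force: [0.4, 0.7, -6.0]
grip_width: 0.0262
gripper_force: 40.8
```

```bash
python3 -m jog '[[0,0,0,0,0,0.002,10],[0,0,0,0,0,0.001,10],[0,0,0,0,0,0.001,10],[0,0,0,0,0,0,10]]' 40 | grep -E "posi|ft"
python3 -m jog '[[0,0,0,0,0,0.001,10],[0,0,0,0,0,0,10]]' 40 | grep -E "posi|ft"
```

```text
position: [0.4591, -0.0126, 0.0395]
ft_force: [0.4, -0.3, -6.6]
position: [0.4593, -0.0127, 0.0387]
ft_force: [0.2, -0.4, -4.7]
```

```bash
python3 -m jog '[[0,0,0,0,0,0.0005,10],[0,0,0,0,0,0,10]]' 40 | grep -E "posi|ft"
python3 -m jog '[[0,0,0,0,0,0.0005,10],[0,0,0,0,0,0,10]]' 40 | grep -E "posi|ft"
```

```text
position: [0.4594, -0.0127, 0.0386]
ft_force: [-1.2, 0.5, 5.3]
position: [0.4594, -0.0127, 0.0385]
ft_force: [-2.2, 1.7, 13.1]
```

```bash
python3 -m jog '[[0,0,0,0,0,0,45],[0,0,0,0,0,0,45],[0,0,0,0,0,-0.0005,45],[0,0,0,0,0,0,45]]' 40 | grep -E "posi|ft|wid"
python3 -c "
from h import *
go([*nest(-.052,0),.039])
s=snap('side');save(s,'pics/c3.png',(230,130,330,220),6)"
python3 -m jog '[[0,0,0,0,0,0,10],[0,0,0,0,0,0,10],[0,0,0,0,0,0,10],[0,0,0,0,0,0,10]]' 40
```

```text
position: [0.4593, -0.0127, 0.038]
ft_force: [-0.2, -0.4, 0.3]
grip_width: 0.0383
t 7.67 pos [ 0.4593 -0.0127  0.038 ] shift [ 0.0003  0.0002 -0.001 ] turn [ 0.0036  0.002  -0.0007] F [-0.18 -0.37  0.26] w 0.0383
time_s: 8.22
position: [0.4594, -0.0127, 0.0382]
tool_rot: [[-0.179, 0.984, 0.004], [0.984, 0.179, -0.001], [-0.002, 0.004, -1.0]]
ft_force: [1.0, 1.8, 2.3]
grip_width: 0.0257
gripper_force: 39.3
```

View pics/c3.png

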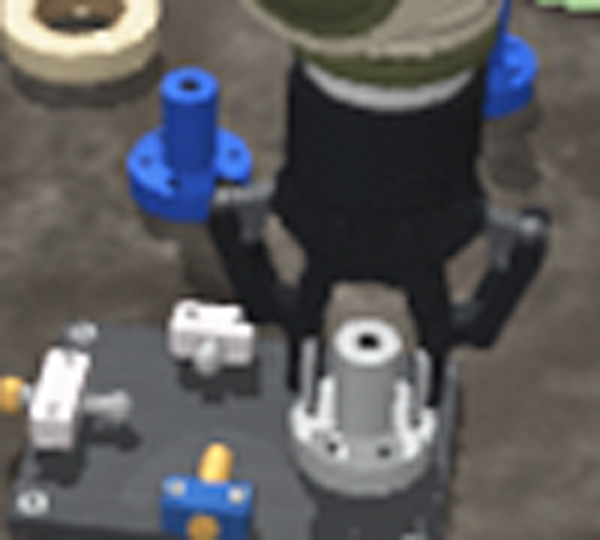

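The hub stands flat and upright on the apron (flange at crop (365,440)), regripped after release. Now I slide it along nest +x.

```bash
python3 -m jog '[[0,0,0,0,0.003,0,10],[0,0,0,0,0.004,0,10],[0,0,0,0,0.004,0,10],[0,0,0,0,0.004,0,10],[0,0,0,0,0.003,0,10],[0,0,0,0,0.002,0,10]]' 40 
python3 -c "
from h import *
o=observe();p=o['position'][:2]-NC;f=np.array(o['ft_force']);print(EX@p,EY@p,EX@f[:2],EY@f[:2],f[2])"
```

```text
time_s: 8.98
position: [0.477, -0.009, 0.0382]
tool_rot: [[-0.18, 0.984, -0.001], [0.984, 0.18, -0.001], [-0.001, -0.001, -1.0]]
ft_force: [-9.4, -2.5, 10.9]
grip_width: 0.0261
gripper_force: 40.2
-0.034047155209448524 0.0001693084314158602 -9.694514260094031 -0.7946810557603923 10.883001827474352
```

```bash
cat >> h.py <<'E'
def st():
    o=observe();p=o['position'][:2]-NC;f=np.array(o['ft_force']);print("t %.2f nest x %.2f y %.2f mm z %.2f  Fx %.1f Fy %.1f Fz %.1f  w %.2f yaw? %.4f"%(o['time_s'],1e3*EX@p,1e3*EY@p,1e3*o['position'][2],EX@f[:2],EY@f[:2],f[2],1e3*o['grip_width'],o['tool_rot'][1][1]), "tilt",np.round(np.array(o['tool_rot'])[2,:2],4))
E
python3 -m jog '[[0,0,0,0,0.002,-0.0004,10],[0,0,0,0,0.003,0,10],[0,0,0,0,0.003,0,10],[0,0,0,0,0.002,0,10]]' 40 >/dev/null
python3 -c "
from h import *
st()"
python3 -m jog '[[0,0,0,0,0.002,0,10],[0,0,0,0,0.003,0,10],[0,0,0,0,0.003,0,10],[0,0,0,0,0.002,0,10]]' 40 >/dev/null
python3 -c "
from h import *
st()"
```

```text
t 9.47 nest x -21.96 y -0.27 mm z 38.25  Fx -0.4 Fy 0.5 Fz -5.1  w 25.88 yaw? 0.1790 tilt [-0.0018  0.0034]
t 9.97 nest x -12.41 y -0.49 mm z 38.45  Fx -2.7 Fy -3.7 Fz -6.5  w 25.87 yaw? 0.1792 tilt [-0.0022  0.0025]
```

```bash
python3 -m jog '[[0,0,0,0.0004,0.002,0.0003,10],[0,0,0,0.0004,0.003,0,10],[0,0,0,0.0002,0.003,0,10],[0,0,0,0,0.002,0,10]]' 40 >/dev/null
python3 -c "
from h import *
st()"
python3 -m jog '[[0,0,0,0,0.002,0.0,10],[0,0,0,0,0.003,0,10],[0,0,0,0.0002,0.003,0,10],[0,0,0,0,0.002,0,10]]' 40 >/dev/null
python3 -c "
from h import *
st()"
```

```text
t 10.47 nest x -1.88 y 0.21 mm z 38.43  Fx -2.4 Fy -5.8 Fz -4.9  w 25.77 yaw? 0.1792 tilt [-0.003  0.004]
t 10.97 nest x 8.64 y 0.16 mm z 38.62  Fx -1.3 Fy -5.5 Fz -6.8  w 25.76 yaw? 0.1791 tilt [-0.0035  0.0054]
```

```bash
python3 -m jog '[[-0.004,-0.002,0,0,0.001,0.0003,10],[0,0,0,0,0.001,0,10],[0,0,0,0,0.001,0,10],[0,0,0,0,0,0,10]]' 40 >/dev/null
python3 -c "
from h import *
st()"
python3 -m jog '[[0,0,0,0,0.001,0.000,10],[0,0,0,0,0.0005,0,10],[0,0,0,0,0,0,10]]' 40 >/dev/null
python3 -c "
from h import *
st()"
```

```text
t 11.47 nest x 11.82 y 0.16 mm z 38.52  Fx -0.2 Fy -5.3 Fz -4.2  w 25.88 yaw? 0.1789 tilt [-0.0055  0.01  ]
t 11.85 nest x 13.10 y 0.24 mm z 38.51  Fx -0.8 Fy -5.5 Fz -4.9  w 25.98 yaw? 0.1791 tilt [-0.0054  0.0095]
```

```bash
python3 -m jog '[[0.005,0.003,0,0,0,0,10],[0.004,0.002,0,0,0,0,10],[0,0,0,0,0,0,10]]' 40 >/dev/null
python3 -c "
from h import *
st()"
python3 -m jog '[[0,0,0,0,0.001,0.0002,10],[0,0,0,0,0,0,10]]' 40 >/dev/null
python3 -c "
from h import *
st()"
```

```text
t 12.22 nest x 13.25 y 0.23 mm z 38.38  Fx 0.9 Fy -5.3 Fz -5.9  w 26.42 yaw? 0.1789 tilt [-0.0003  0.0008]
t 12.47 nest x 14.19 y 0.27 mm z 38.30  Fx -0.4 Fy -5.3 Fz -4.1  w 25.70 yaw? 0.1789 tilt [-0.0002  0.0007]
```

```bash
cat > m.sh <<'E'
python3 -c "
from h import *
st()"
E
python3 -m jog '[[0,0,0,0,0.0005,0,10],[0,0,0,0,0.0005,0,10],[0,0,0,0,0,0,10]]' 40 >/dev/null; sh m.sh
python3 -m jog '[[0,0,0,0,0.0005,0,10],[0,0,0,0,0.0005,0,10],[0,0,0,0,0,0,10]]' 40 >/dev/null; sh m.sh
python3 -m jog '[[0,0,0,0,0.0005,0,10],[0,0,0,0,0.0005,0,10],[0,0,0,0,0,0,10]]' 40 >/dev/null; sh m.sh
```

```text
t 12.85 nest x 14.96 y 0.34 mm z 38.28  Fx -0.4 Fy -5.6 Fz -4.6  w 26.13 yaw? 0.1791 tilt [-0.0001  0.0002]
t 13.22 nest x 15.99 y 0.39 mm z 38.27  Fx -0.6 Fy -4.7 Fz -4.0  w 25.92 yaw? 0.1790 tilt [-0.      0.0003]
t 13.60 nest x 16.85 y 0.44 mm z 38.27  Fx -2.1 Fy -4.1 Fz -3.5  w 25.86 yaw? 0.1790 tilt [ 0.0001 -0.    ]
```

```bash
python3 -m jog '[[0,0,0,0,0.0004,0,10],[0,0,0,0,0,0,10]]' 40 >/dev/null; sh m.sh
python3 -m jog '[[0,0,0,0,0.0004,0,10],[0,0,0,0,0,0,10]]' 40 >/dev/null; sh m.sh
python3 -m jog '[[0,0,0,0,0.0004,0,10],[0,0,0,0,0,0,10]]' 40 >/dev/null; sh m.sh
```

```text
t 13.85 nest x 17.23 y 0.47 mm z 38.26  Fx -0.9 Fy -4.5 Fz -2.9  w 25.94 yaw? 0.1790 tilt [ 0.0001 -0.0001]
t 14.10 nest x 17.32 y 0.50 mm z 38.25  Fx -2.2 Fy -3.4 Fz -2.2  w 26.09 yaw? 0.1791 tilt [ 0.0002 -0.0008]
t 14.35 nest x 17.43 y 0.50 mm z 38.27  Fx -3.5 Fy -5.5 Fz -0.4  w 26.15 yaw? 0.1791 tilt [ 0.0002 -0.0015]
```

```bash
python3 -m jog '[[0,0,0,-0.0004,0,0,10],[0,0,0,0,0,0,10]]' 40 >/dev/null; sh m.sh
python3 -m jog '[[0,0,0,-0.0004,0,0,10],[0,0,0,0,0,0,10]]' 40 >/dev/null; sh m.sh
python3 -m jog '[[0,0,0,-0.0004,0,0,10],[0,0,0,0,0,0,10]]' 40 >/dev/null; sh m.sh
```

```text
t 14.60 nest x 17.42 y 0.42 mm z 38.24  Fx -4.3 Fy -3.5 Fz -0.1  w 26.19 yaw? 0.1791 tilt [ 0.0008 -0.0014]
t 14.85 nest x 17.43 y 0.32 mm z 38.22  Fx -5.1 Fy -1.4 Fz 2.5  w 25.96 yaw? 0.1791 tilt [ 0.0013 -0.0014]
t 15.10 nest x 17.43 y 0.20 mm z 38.19  Fx -4.1 Fy 1.7 Fz 5.5  w 26.36 yaw? 0.1791 tilt [ 0.0018 -0.0014]
```

Both stops are now loaded (x is stuck at 17.4 and Fy has reversed). I release gently and check.

```bash
python3 -m jog '[[0,0,0,0,0,0,10],[0,0,0,0,0,0,10]]' 20 >/dev/null; sh m.sh
python3 -m jog '[[0,0,0,0,0,0,32],[0,0,0,0,0,0,35],[0,0,0,0,0,0,38],[0,0,0,0,0,0,38]]' 20 >/dev/null; sh m.sh
python3 -c "
from h import *
import pickle
s=snap('side');t=snap('top');pickle.dump((s,t),open('p3.pkl','wb'))
save(s,'pics/c4.png',(225,135,315,225),6)"
```

```text
t 15.35 nest x 17.45 y 0.20 mm z 38.21  Fx -4.0 Fy 1.8 Fz 6.1  w 26.00 yaw? 0.1791 tilt [ 0.0018 -0.0014]
t 15.85 nest x 17.72 y -0.41 mm z 37.90  Fx 0.4 Fy -0.5 Fz 0.4  w 32.53 yaw? 0.1789 tilt [ 0.0009 -0.001 ]
```

View pics/c4.png

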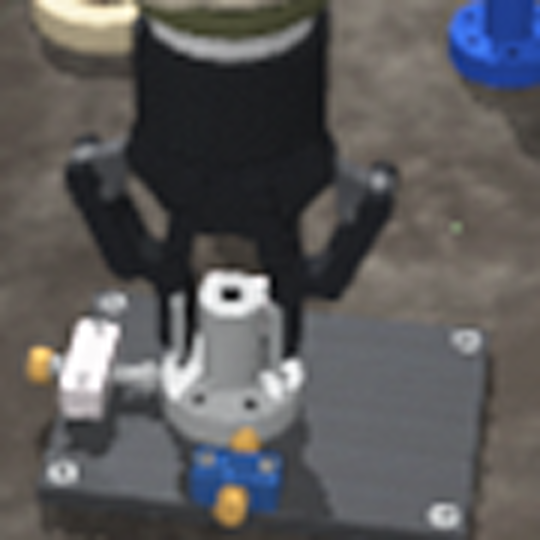

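The hub appears against the screw tip (crop (150,375)) and the plunger nose is behind the flange (245,440). To confirm it is home, I lower the open fingers and nudge gently with the rear finger.

```bash
python3 -m jog '[[0,0,0,0,-0.0005,0.003,38],[0,0,0,0,0,0.003,38],[0,0,0,0,0,0,38]]' 20 >/dev/null; sh m.sh
python3 -m jog '[[0,0,0,0,0.001,0,38],[0,0,0,0,0.001,0,38],[0,0,0,0,0,0,38]]' 20 >/dev/null; sh m.sh
python3 -m jog '[[0,0,0,0,0.0005,0,38],[0,0,0,0,0,0,38]]' 20 >/dev/null; sh m.sh
python3 -m jog '[[0,0,0,0,0.0005,0,38],[0,0,0,0,0,0,38]]' 20 >/dev/null; sh m.sh
```

```text
t 16.32 nest x 16.84 y -0.27 mm z 31.57  Fx -0.4 Fy -0.2 Fz -1.2  w 32.48 yaw? 0.1790 tilt [ 0.0013 -0.002 ]
t 16.70 nest x 19.09 y -0.34 mm z 31.95  Fx -0.0 Fy -0.4 Fz -0.7  w 32.46 yaw? 0.1791 tilt [ 0.001  -0.0013]
t 16.95 nest x 19.49 y -0.31 mm z 31.90  Fx 1.2 Fy 0.3 Fz -0.2  w 32.55 yaw? 0.1791 tilt [ 0.001  -0.0015]
t 17.20 nest x 19.99 y -0.31 mm z 31.89  Fx 1.0 Fy -0.3 Fz 0.9  w 32.59 yaw? 0.1790 tilt [ 0.001  -0.0015]
```

```bash
for i in 1 2; do :; done
python3 -m jog '[[0,0,0,0,0.0005,0,38],[0,0,0,0,0,0,38]]' 20 >/dev/null; sh m.sh
python3 -m jog '[[0,0,0,0,0.0003,0,38],[0,0,0,0,0,0,38]]' 20 >/dev/null; sh m.sh
python3 -m jog '[[0,0,0,0,0.0003,0,38],[0,0,0,0,0,0,38]]' 20 >/dev/null; sh m.sh
python3 -m jog '[[0,0,0,0,0.0003,0,38],[0,0,0,0,0,0,38]]' 20 >/dev/null; sh m.sh
```

```text
t 17.45 nest x 20.09 y -0.32 mm z 31.87  Fx -2.5 Fy -0.5 Fz 0.7  w 32.52 yaw? 0.1791 tilt [ 0.0011 -0.0024]
t 17.70 nest x 20.13 y -0.28 mm z 31.82  Fx -5.2 Fy -1.6 Fz 3.8  w 32.37 yaw? 0.1792 tilt [ 0.0012 -0.0031]
t 17.95 nest x 20.18 y -0.27 mm z 31.84  Fx -6.8 Fy -2.0 Fz 3.6  w 32.77 yaw? 0.1793 tilt [ 0.0012 -0.0037]
t 18.20 nest x 20.22 y -0.27 mm z 31.86  Fx -8.0 Fy -1.6 Fz 5.3  w 32.65 yaw? 0.1793 tilt [ 0.0013 -0.0043]
```

The hub is a firm stop in x under 8 N. To verify the side button the same way, I back off, centre on the boss, turn the open fingers 90° and nudge towards -y.

```bash
python3 -m jog '[[0,0,0,0,-0.001,0,38],[0,0,0,0,-0.0015,0,38],[0,0,0,0,-0.0015,-0.002,38],[0,0,0,0,0,0,38]]' 20 >/dev/null; sh m.sh
python3 -c "
from h import *
print(observe()['q'])
s=snap('side')
# boss hole: dark blob near predicted spot, top at z .072
P=proj(s,[*nest(.0174,.002),.072])[0];print(P)
x,y=np.round(P).astype(int);g=s['pixels'][y-5:y+6,x-7:x+8].mean(2);m=g<90
yy,xx=np.nonzero(m);u=(x-7+xx.mean(),y-5+yy.mean());p=onz(s,u,.072)[:2]-NC;print(u,m.sum(),EX@p*1e3,EY@p*1e3)"
```

```text
t 18.70 nest x 17.59 y -0.36 mm z 34.11  Fx 0.7 Fy -1.4 Fz -0.2  w 32.37 yaw? 0.1790 tilt [ 0.0008 -0.0008]
[-1.28954850e+01  3.28839491e+01  9.31173845e+01  3.26159552e-02
  5.40581599e+01 -2.32252961e+01]
[262.77004529 183.73512199]
(np.float64(261.64814814814815), np.float64(182.1851851851852)) 54 21.10861861694461 -3.443040220555901
```

```bash
python3 -m jog '[[0,0,-0.1745,0,0,0,38],[0,0,-0.1745,0,0,0,38],[0,0,-0.1745,0,0,0,38]]' 20 >/dev/null; sh m.sh
python3 -m jog '[[0,0,-0.1745,0,0,0,38],[0,0,-0.1745,0,0,0,38],[0,0,-0.1745,0,0,0,38],[0,0,-0.1745,0,0,0,38],[0,0,-0.1745,0,0,0,38],[0,0,-0.1745,0,0,0,38],[0,0,0,0,0,0,38]]' 20 ; sh m.sh
```

```text
t 19.12 nest x 17.53 y -0.32 mm z 33.90  Fx -0.1 Fy 1.0 Fz 0.0  w 32.37 yaw? 0.6513 tilt [ 0.0015 -0.0005]
time_s: 20.0
position: [0.5278, -0.0002, 0.0339]
tool_rot: [[-0.984, -0.177, -0.001], [-0.177, 0.984, 0.001], [0.001, 0.001, -1.0]]
ft_force: [0.1, 0.5, -0.5]
grip_width: 0.0325
gripper_force: 0.0
t 20.00 nest x 17.49 y -0.33 mm z 33.91  Fx 0.2 Fy 0.5 Fz -0.5  w 32.46 yaw? 0.9842 tilt [0.0013 0.001 ]
```

Turned without contact. Now the nudge towards -y (tool -y).

```bash
python3 -m jog '[[0,0,0,0,-0.001,0.002,38],[0,0,0,0,-0.001,0,38],[0,0,0,0,0,0,38]]' 20 >/dev/null; sh m.sh
python3 -m jog '[[0,0,0,0,-0.0005,0,38],[0,0,0,0,0,0,38]]' 20 >/dev/null; sh m.sh
python3 -m jog '[[0,0,0,0,-0.0003,0,38],[0,0,0,0,0,0,38]]' 20 >/dev/null; sh m.sh
python3 -m jog '[[0,0,0,0,-0.0003,0,38],[0,0,0,0,0,0,38]]' 20 >/dev/null; sh m.sh
python3 -m jog '[[0,0,0,0,-0.0003,0,38],[0,0,0,0,0,0,38]]' 20 >/dev/null; sh m.sh
```

```text
t 20.38 nest x 17.37 y -2.42 mm z 31.84  Fx 0.3 Fy -0.6 Fz 0.4  w 32.10 yaw? 0.9841 tilt [0.0016 0.001 ]
t 20.62 nest x 17.39 y -2.83 mm z 31.92  Fx -0.5 Fy -0.4 Fz -0.4  w 32.09 yaw? 0.9839 tilt [0.0014 0.001 ]
t 20.88 nest x 17.37 y -3.13 mm z 31.90  Fx -0.2 Fy -0.4 Fz 0.3  w 32.33 yaw? 0.9839 tilt [0.0015 0.001 ]
t 21.12 nest x 17.38 y -3.46 mm z 31.89  Fx -0.6 Fy 0.1 Fz 0.5  w 32.46 yaw? 0.9839 tilt [0.0015 0.001 ]
t 21.38 nest x 17.36 y -3.58 mm z 31.90  Fx 0.4 Fy 2.2 Fz -0.5  w 32.31 yaw? 0.9839 tilt [0.0015 0.0012]
```

```bash
python3 -m jog '[[0,0,0,0,-0.0003,0,38],[0,0,0,0,0,0,38]]' 20 >/dev/null; sh m.sh
python3 -m jog '[[0,0,0,0,-0.0003,0,38],[0,0,0,0,0,0,38]]' 20 >/dev/null; sh m.sh
python3 -m jog '[[0,0,0,0,-0.0003,0,38],[0,0,0,0,0,0,38]]' 20 >/dev/null; sh m.sh
```

```text
t 21.62 nest x 17.32 y -3.67 mm z 31.88  Fx 0.1 Fy 3.0 Fz 0.2  w 32.10 yaw? 0.9839 tilt [0.0016 0.0016]
t 21.88 nest x 17.30 y -3.78 mm z 31.91  Fx 1.0 Fy 6.2 Fz 1.5  w 32.66 yaw? 0.9839 tilt [0.0017 0.0019]
t 22.12 nest x 17.27 y -3.86 mm z 31.92  Fx -0.3 Fy 7.5 Fz 2.0  w 32.63 yaw? 0.9839 tilt [0.0017 0.0023]
```

The side button is firm under 7.5 N plus the plunger. I centre, turn back, and finish with one light nudge in +x, in case the y push crept the hub back.

```bash
python3 -m jog '[[0,0,0,0,0.001,0,38],[0,0,0,0,0.0018,0,38],[0,0,0,0,0.0015,-0.002,38],[0,0,0,0,0,0,38]]' 20 >/dev/null; sh m.sh
python3 -m jog '[[0,0,0.1745,0,0,0,38],[0,0,0.1745,0,0,0,38],[0,0,0.1745,0,0,0,38],[0,0,0.1745,0,0,0,38],[0,0,0.1745,0,0,0,38],[0,0,0.1745,0,0,0,38],[0,0,0.1745,0,0,0,38],[0,0,0.1745,0,0,0,38],[0,0,0.1745,0,0,0,38],[0,0,0,0,0,0,38]]' 20 >/dev/null; sh m.sh
python3 -m jog '[[0,0,0,0,0.001,0.002,38],[0,0,0,0,0.001,0,38],[0,0,0,0,0,0,38]]' 20 >/dev/null; sh m.sh
python3 -m jog '[[0,0,0,0,0.0004,0,38],[0,0,0,0,0,0,38]]' 20 >/dev/null; sh m.sh
```

```text
t 22.62 nest x 17.49 y -0.40 mm z 34.09  Fx 0.4 Fy 0.1 Fz 0.1  w 32.52 yaw? 0.9839 tilt [0.0011 0.0007]
t 23.88 nest x 17.39 y -0.42 mm z 33.92  Fx 0.2 Fy -0.0 Fz -0.2  w 32.20 yaw? 0.1806 tilt [ 0.0009 -0.0015]
t 24.25 nest x 19.47 y -0.35 mm z 31.85  Fx -0.4 Fy 0.4 Fz 0.3  w 32.52 yaw? 0.1800 tilt [ 0.001  -0.0015]
t 24.50 nest x 19.81 y -0.34 mm z 31.92  Fx -0.4 Fy -0.2 Fz -0.3  w 32.76 yaw? 0.1792 tilt [ 0.001  -0.0014]
```

```bash
python3 -m jog '[[0,0,0,0,0.0003,0,38],[0,0,0,0,0,0,38]]' 20 >/dev/null; sh m.sh
python3 -m jog '[[0,0,0,0,0.0003,0,38],[0,0,0,0,0,0,38]]' 20 >/dev/null; sh m.sh
python3 -m jog '[[0,0,0,0,0.0003,0,38],[0,0,0,0,0,0,38]]' 20 >/dev/null; sh m.sh
python3 -m jog '[[0,0,0,0,0.0003,0,38],[0,0,0,0,0,0,38]]' 20 >/dev/null; sh m.sh
```

```text
t 24.75 nest x 20.00 y -0.30 mm z 31.89  Fx -0.9 Fy -0.4 Fz 0.3  w 32.56 yaw? 0.1791 tilt [ 0.001  -0.0017]
t 25.00 nest x 20.06 y -0.28 mm z 31.86  Fx -2.9 Fy -0.3 Fz 1.2  w 32.31 yaw? 0.1791 tilt [ 0.0011 -0.0022]
t 25.25 nest x 20.13 y -0.25 mm z 31.84  Fx -5.0 Fy -0.5 Fz 3.1  w 32.46 yaw? 0.1791 tilt [ 0.0012 -0.0028]
t 25.50 nest x 20.18 y -0.23 mm z 31.87  Fx -6.4 Fy -1.0 Fz 4.9  w 32.50 yaw? 0.1792 tilt [ 0.0012 -0.0034]
```

Same position and firm. Withdraw straight up.

```bash
python3 -m jog '[[0,0,0,0,-0.0006,0,38],[0,0,0,0,-0.001,0,38],[0,0,0,0,-0.0012,0,38],[0,0,0,0,-0.0008,0,45],[0,0,0,0,0,0,55],[0,0,0,0,0,-0.01,55],[0,0,0,0,0,-0.02,55],[0,0,0,0,0,-0.03,55],[0,0,0,0,0,-0.04,55],[0,0,0,0,0,0,55]]' 20 >/dev/null; sh m.sh
python3 -m jog '[[0,0,0,0,-0.03,-0.03,55],[0,0,0,0,-0.05,-0.03,55],[0,0,0,-0.03,-0.05,-0.03,55],[0,0,0,-0.05,-0.03,0,55],[0,0,0,-0.05,0,0,55],[0,0,0,-0.05,0,0,55],[0,0,0,0,0,0,55]]' >/dev/null; sh m.sh
python3 - <<'E'
from h import *
s=snap("side");t=snap("top")
a=s["pixels"][125:235,220:320];b=t["pixels"][155:255,210:310]
im=np.zeros((440,800,3),np.uint8)
im[:,:400]=cv2.resize(a,None,fx=4,fy=4,interpolation=cv2.INTER_CUBIC);im[:400,400:]=cv2.resize(b,None,fx=4,fy=4,interpolation=cv2.INTER_CUBIC)
cv2.imwrite("pics/c5.png",im[:,:,::-1])
E
```

```text
t 26.75 nest x 18.84 y -0.88 mm z 135.16  Fx -0.0 Fy 0.0 Fz -0.1  w 46.64 yaw? 0.1792 tilt [-0.0016  0.0046]
t 27.62 nest x -140.58 y -181.52 mm z 219.70  Fx 0.1 Fy 0.8 Fz 0.2  w 46.70 yaw? 0.1755 tilt [ 0.0016 -0.0022]
```

View pics/c5.png

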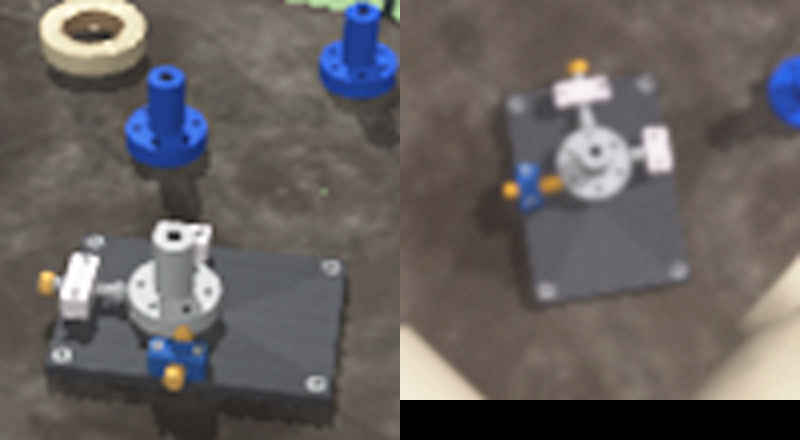

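The hub stands upright in the nest. In the top crop it is at (594,162), touching the screw tip (587,118), the side button (638,155) and the brass nose (552,183). The tape roll and blue hubs are unmoved. Handing in.

```bash
python3 -c "
from h import *
print(job.close_job())"
```

```text
the job is handed in; nothing more can be done
None
```

The hub is seated and released in the nest: it held firm against the front screw at 6–8 N and the side button at about 7.5 N, with the plunger behind it, and the job was handed in with the robot clear after about 28 s.

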